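Set the milk warmer by its knurled dial and start it

ROBOT

A 6-joint arm with a two-finger parallel gripper is mounted at the origin on the work surface. World frame = base frame: x ahead of the robot, y to its left, z up, the work surface at z = 0. Lengths are in m, angles in rad, forces in N, time in s.
With the tool pointing down it reaches from about 0.35 to 0.975 m from the base axis. Payload 4.9 kg.
Tool frame: the origin (TCP) lies midway between the tips of the shut fingers; the grasp point (between the pads) lies 19 mm behind it; x points along the fingers, y is the direction in which the jaws open and shut, and the axes are right-handed (so a half turn about x gives the same grasp; the last joint's range is limited). The gripper opens to 85 mm and grips with 20 to 120 N. Pads are 22 mm wide; open, the fingers measure 114 mm over their backs; the gripper's body (76 mm by 85 mm) begins 54 mm behind the grasp point. The pads swing forward as they close: fully open they stand 13 mm farther back than shut.
Start: joints at [1.013, 0.053, 1.613, -0, 1.476, -0.119], TCP at [0.266, 0.566, 0.192] pointing down, gripper open.
Joint ranges: [-3.01, 3.01], [-1.01, 2.22], [0.06, 2.58], [-1.02, 4.17], [0.09, 2.62], [-3.14, 3.14]. Speed limits (rad/s): [2.57, 2.57, 3.14, 3.14, 3.14, 3.14].

INTERFACE

Orientations are given as a unit quaternion [w, x, y, z].
In Python, from plant import manip gives the robot as it stands.
- The arm moves only by the tool send_rows, never from a script. Its argument "motion" is a list that holds one entry, the list of rows, each a list of 6 numbers: the shift along the world's x, y, z in cm, then the turn, a rotation vector about the world's x, y, z in rad. A call has 1 to 12 rows; each row shifts and turns the commanded pose from where the row before left it; what a row does not reach is not made up. A row lasts 1/12 s, in which the tool goes at most 41.7 mm and 7.16 degrees, less where a joint would pass 70% of its speed; a pose out of reach is approached as far as the arm can. A call with a gripper value outside its range is refused whole. "fingers" is the closure, from 0 (fully open) to 1 (shut), set as the call begins (left out, the last holds). The fingers move at their own pace and stop on an object; the grip force is fixed at half the most. Time passes only in rows, so rows that do not move let the fingers close. It gives the time, the measured TCP pose, the force and the opening at its end, in the units of the state.
- manip.state(): the state, without advancing time (a new reading comes with each control period).
- manip.grab_frame(name): name is "scene" or "side" or "wrist"; returns the picture (384x512x3 uint8, red, green, blue); there is no depth.
- manip.calibration(name): a dict with "mtx" (3x3 intrinsics, pixels), "k1" (the pictures are not rectified: a ray, as slopes to the right and down, at radius r is drawn at 1 + k1 r^2 times it, then the intrinsics apply), "cam_to_world" (4x4, takes a point from camera to world coordinates); the wrist camera has in their place "hand_eye" (4x4, takes a point from camera to tool coordinates, whose origin is the TCP and whose axes are the tool frame's). Camera axes: x right, y up, looking along -z (the intrinsics and any distortion apply to the point x, -y, -z); pixel columns grow to the right and rows downward; lengths in m; the calibration is good to about 2 mm. A picture is of the moment at which its call begins: read the wrist's pose just before it. calibration takes no time and is no camera call.
- manip.job_done(): hands the job in, once; it reports no verdict.
Trained networks look in the newest picture that a camera, given by its name, has taken for a name from the list of things; names that differ only in an ending like _2 or _b are one class to them, and where a whole thing is asked for, a point or a joint stands for the part that bears it (a point fixed in the world has none). Each returns a list of dicts, best first, with "confidence" (0 to 1); they miss things now and then, are a little off and sometimes report something else, mostly with a low value. They report only what shows in the picture. A call takes as long as a camera call.
- manip.boxes_of(query, camera): "centre" ([x, y, z] in m, in the coordinates of the camera as it stood for that picture, good to about 4 mm: the middle of the surface that is visible of it).
- manip.trace(query, camera): "region" (384x512 bool, what is visible of it).
- manip.landmark_of(query, camera): "centre" ([x, y, z] in m, in the coordinates of the camera as it stood for that picture, good to about 4 mm: a listed point, or the origin of a listed thing).
The state is a dict: "time": time; "joint_pos": joint angles; "joint_vel": joint speeds; "joint_efforts": joint torques, N m; "tool_pos": TCP position; "tool_rot": TCP orientation; "contact_force": force on the tool from outside, world axes, zero at the start; "ft_torque": the same for the moment, N m; "gripper_width": opening from 0.0 (shut) to 1.0 (fully open).
Only numpy, scipy, OpenCV 4.12 (cv2) and the standard library are available. Lean on these libraries where they do the work, as an engineer would, in place of code of your own. Each camera call takes 0.05 s, during which the arm holds its last target.

TASK

The milk warmer on the café counter is set too low: with a fingertip on its big knurled dial, turn the dial clockwise (seen from above), click by click, until the dark line on it rests in the notch at the long mark. Then press the start button beside the dial all the way down and let it come back up. Only touch these two controls: do not pick up or shift the jug, cup or anything else standing about.

Things in the scene. Friction and masses are not known exactly. Their poses are not given: they have to be found in the camera images.
- warmer: Fixed countertop milk warmer, a low grey box with a flat aluminium deck: 300 (x) x 400 (y) x 56 mm high. Origin at the centre of its underside; z up; -x is its front. Round black warming plate, 150 mm across, 4 mm high, on the deck at x 70, y -110 mm. Dial and start button stand along the front of the deck, at x -70, y 100 and y -50 mm; which is where varies.
- dial (a joint): Dial angle, rad; grows clockwise seen from above. Sprung notches at 0, 0.524, 1.047, 1.571, 2.094 (long mark), 2.618; stops just past the outer two. Starts in or near 0.524, 1.047 or 1.571. About 0.05 N m pulls it out of a notch; past half-way (15 degrees) it is pulled into the next, and let go it stays there.
- dial_top (a point): Centre of the dial's smooth flat top, on its vertical axis, 84 mm above the counter. The dial: aluminium wheel, diameter 96 mm (too wide to grasp across), 22 mm high, 36 vertical ribs round its rim, over a thin black disc 144 mm across. It does not sink; it follows a fingertip pressed on its top with 5 to 20 N and moved round the axis, or pushed along its rim.
- pointer_tip (a point): On the dial's top face, 42 mm from the axis, the outer end of the dark radial line (34 mm long, 4 mm wide) that is the dial's pointer. Turns with the dial.
- long_mark (a point): Middle of the long mark, a pale radial bar 18 mm long and 5 mm wide on the black disc, 60 mm from the dial's axis, 60 mm above the counter. The other five notches have only small pale dots, 4 mm wide, at the same kind of place. The dial is set when the pointer line points along this bar.
- start_top (a point): Centre of the top of the start button, a round steel push button 28 mm in diameter in a black collar 44 mm across; its top is 78 mm above the counter when up. It is pressed straight down.
- start (a joint): Travel of the start button in m: 0 up, 0.006 fully down. A spring returns it; 1.5 N starts it and 5 N holds it fully down.
- jug: Loose steel milk jug on the warming plate, 80 mm in diameter, 75 mm high, handle to its +y. Origin at the centre of its underside. To be left alone.
- cup: Loose white cup on the deck behind the controls, 68 mm across the rim, 55 mm high. Origin at the centre of its underside. To be left alone.
- shaker: Loose steel shaker on the deck between jug and cup, 50 mm in diameter, 60 mm high. Origin at the centre of its underside. To be left alone.
- tamper: Loose coffee tamper standing on the counter left of the warmer, 58 mm in diameter, 90 mm high. Origin at the centre of its underside. To be left alone.
- jar: Loose glass jar with steel cap on the counter right of the warmer, 80 mm in diameter, 110 mm high. Origin at the centre of its underside. To be left alone.
- spoon: Loose steel spoon lying on the counter right of the warmer, 150 mm long. To be left alone.
- tray: Loose open white plastic tray on the counter left of the warmer, 120 x 90 x 30 mm. Origin at the centre of its underside. To be left alone.

How it is judged:
By the outcome, as a careful person would: the job done as asked, in the order asked, and still so for the second after the job is handed in, with the robot touching nothing.
It also fails if it takes over 48 s, if anything falls off the work surface, if the arm or the gripper's body presses on something with over 40 N, if the wrist force passes 120 N, or if a joint passes its speed limit or range.

## Working session

There is one attempt and no reset: what is moved stays moved. The work goes in short steps, Python scripts to look and compute and a tool call to move; the robot and the scene stay as the last step left them, time stands still between calls to the robot, and variables do not carry over. Pictures are saved under pics/ and viewed, and the job is handed in when it is done.

Besides the shell and the picture viewer there is one more tool, called by a JSON object that holds its "name" and its "arguments". send_rows: Moves the arm, as the interface text tells. Its arguments: {"type":"object","properties":{"motion":{"type":"array","items":{"type":"array","items":{"type":"array","items":{"type":"number"}}}},"fingers":{"type":"number"}},"required":["motion"]}

```bash
mkdir -p pics
cat > h.py <<'E'
import numpy as np, cv2
from plant import manip
def snap(n,f):
    im=manip.grab_frame(n); cv2.imwrite(f'pics/{f}.png',im[:,:,::-1]); return im
def w(n,p):
    T=np.array(manip.calibration(n)["cam_to_world"]); return (T@np.r_[p,1])[:3]
def ray(n,u,v):
    c=manip.calibration(n);K=np.array(c["mtx"]);T=np.array(c["cam_to_world"])
    x=(u-K[0,2])/K[0,0];y=(v-K[1,2])/K[1,1];rd=np.hypot(x,y);r=rd
    for _ in range(30): r=rd/(1+c["k1"]*r*r)
    s=r/rd; return T[:3,3],T[:3,:3]@np.array([x*s,-y*s,-1])
def atz(n,u,v,z):
    o,d=ray(n,u,v); return o+d*(z-o[2])/d[2]
E
python3 - <<'E'
from h import *
s=manip.state(); print(s)
for n in("scene","side"):
    snap(n,n+"1")
    for q in("dial_top","pointer_tip","long_mark","start_top","warmer"):
        for r in manip.landmark_of(q,n)[:2]: print(n,q,round(r["confidence"],2),w(n,r["centre"]).round(4))
E
```

```text
{'time': 0.0, 'joint_pos': array([ 1.01299951e+00,  5.33577361e-02,  1.61433505e+00,  2.24750188e-05,
        1.47601484e+00, -1.19036379e-01]), 'joint_vel': array([-0.00079821, -0.00064896, -0.001556  ,  0.00229412,  0.00083235,
       -0.00047524]), 'joint_efforts': array([ 2.98788163e-04, -3.93684626e+01, -3.70174277e+01, -1.76759359e-04,
        7.21246353e-03,  1.60453261e-06]), 'tool_pos': array([0.26513685, 0.56517121, 0.19023806]), 'tool_rot': array([ 0.68990295,  0.15318187,  0.69041437, -0.1545873 ]), 'contact_force': array([0.05897446, 0.54364754, 0.72879282]), 'ft_torque': array([-0.02207587,  0.01089683, -0.01276035]), 'gripper_width': 0.9984312932622257}
scene dial_top 0.75 [0.4933 0.1189 0.0839]
scene pointer_tip 0.67 [0.5309 0.144  0.0845]
scene pointer_tip 0.37 [ 0.4795  0.3749 -0.0011]
scene long_mark 0.93 [0.5476 0.0944 0.0601]
scene start_top 0.43 [ 0.5425 -0.0243  0.0756]
scene warmer 0.83 [ 0.5899  0.0444 -0.0023]
side dial_top 0.72 [0.4971 0.1145 0.0864]
side pointer_tip 0.96 [0.5304 0.138  0.0826]
side long_mark 0.59 [0.5493 0.0914 0.0591]
side start_top 0.55 [ 0.5407 -0.0277  0.0809]
side warmer 0.91 [5.89e-01 4.49e-02 1.00e-04]
```

View pics/scene1.png

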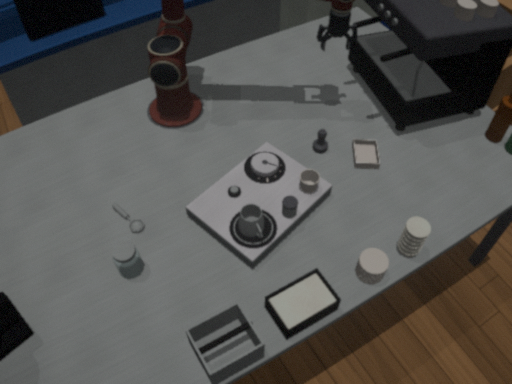

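View pics/side1.png

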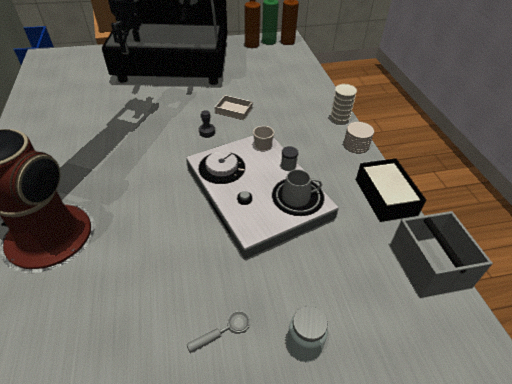

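The scene camera shows the dial at about (265,165) and the button at (234,190). The pointer is at about +34° and the long mark about -24°, so it's two notches (60°) clockwise. Next I'll move closer for a wrist view.

Run:
```python
from h import *
c=manip.calibration("wrist"); print(c)
from scipy.spatial.transform import Rotation as R
q=manip.state()["tool_rot"]; print(R.from_quat(np.r_[q[1:],q[0]]).as_matrix().round(3))
```

```text
{'mtx': array([[329.35870035,   0.        , 255.60469692],
       [  0.        , 329.35870035, 187.45020401],
       [  0.        ,   0.        ,   1.        ]]), 'k1': -0.08745707018647622, 'hand_eye': array([[-5.28995613e-04,  2.96804314e-01, -9.54938176e-01,
        -1.82922990e-01],
       [ 9.99999811e-01, -1.43440066e-04, -5.98540469e-04,
        -5.07480127e-04],
       [-3.14625789e-04, -9.54938311e-01, -2.96804182e-01,
        -7.45126690e-02],
       [ 0.00000000e+00,  0.00000000e+00,  0.00000000e+00,
         1.00000000e+00]])}
[[ 0.     0.425  0.905]
 [ 0.     0.905 -0.425]
 [-1.     0.     0.   ]]
```

{"name": "send_rows", "arguments": {"motion": [[[0,-1,2,0,0,0],[1.5,-3,2,0,0,0],[1.5,-3.5,1,0,0,0],[1.5,-3.5,1,0,0,0],[1.5,-3.5,0,0,0,0],[1.5,-3.5,0,0,0,0],[1.5,-3.5,0,0,0,0],[1.5,-3.5,0,0,0,0],[1.5,-3.5,0,0,0,0],[1.5,-3.5,0,0,0,0],[1.5,-3.5,0,0,0,0],[1.5,-3,0,0,0,0]]], "fingers": 1}}

```text
time: 1.6
tool_pos: [0.4309, 0.1787, 0.2519]
tool_rot: [0.691, 0.154, 0.69, -0.154]
contact_force: [0.1, 0.5, -0.8]
gripper_width: 0.001
```

```bash
cat >> h.py <<'E'
from scipy.spatial.transform import Rotation as R
def wT():
    s=manip.state();q=s["tool_rot"];T=np.eye(4);T[:3,:3]=R.from_quat(np.r_[q[1:],q[0]]).as_matrix();T[:3,3]=s["tool_pos"]
    return T@np.array(manip.calibration("wrist")["hand_eye"])
def watz(T,u,v,z):
    c=manip.calibration("wrist")
    p=cv2.undistortPoints(np.array([[[u,v]]],float),np.array(c["mtx"]),np.array([c["k1"],0,0,0.]))[0,0]
    d=T[:3,:3]@np.array([p[0],-p[1],-1]);o=T[:3,3]; return o+d*(z-o[2])/d[2]
E
python3 - <<'E'
from h import *
T=wT(); np.save('T2.npy',T); snap("wrist","wrist2")
for q in("dial_top","pointer_tip","long_mark","start_top","warmer","cup"):
    for r in manip.landmark_of(q,"wrist")[:2]: print(q,round(r["confidence"],2),(T@np.r_[r["centre"],1])[:3].round(4))
E
```

```text
dial_top 0.96 [0.4925 0.1151 0.0865]
pointer_tip 0.65 [0.5247 0.1417 0.0824]
pointer_tip 0.27 [0.5495 0.0889 0.0611]
long_mark 0.59 [0.5544 0.092  0.0586]
start_top 0.61 [ 0.5382 -0.0249  0.0774]
warmer 0.56 [0.5891 0.0383 0.0006]
cup 0.84 [0.6428 0.1945 0.0549]
```

View pics/wrist2.png

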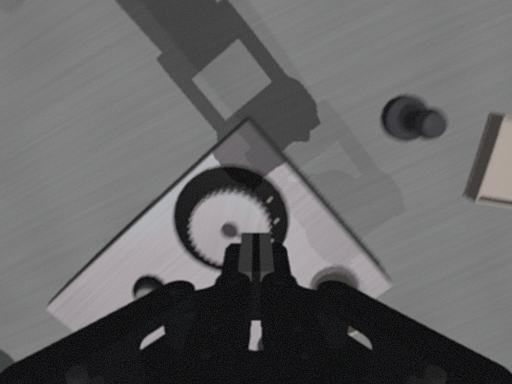

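The dial's disc is centred near (231,217) and the button is at about (148,288). The fingers hide the pointer, so I'll move to uncover it, which also gives a second viewpoint.

{"name": "send_rows", "arguments": {"motion": [[[2.5,-1.5,0,0,0,0],[3,-1.5,0,0,0,0],[3,-1.5,0,0,0,0],[2.5,-1.5,0,0,0,0],[0,0,0,0,0,0],[0,0,0,0,0,0]]]}}

```text
time: 2.45
tool_pos: [0.5406, 0.1215, 0.2509]
tool_rot: [0.69, 0.154, 0.691, -0.154]
contact_force: [-1.1, 0.1, 0.4]
gripper_width: -0.003
```

Run:
```python
from h import *
T=wT(); np.save('T3.npy',T); im=snap("wrist","wrist3")
for q in("dial_top","pointer_tip","long_mark","start_top"):
    for r in manip.landmark_of(q,"wrist")[:2]: print(q,round(r["confidence"],2),(T@np.r_[r["centre"],1])[:3].round(4))
cv2.imwrite('pics/wrist3z.png',cv2.resize(im[0:290,100:400,::-1],None,fx=2,fy=2,interpolation=cv2.INTER_CUBIC))
```

```text
dial_top 0.88 [0.4924 0.1138 0.0844]
dial_top 0.31 [0.6976 0.0822 0.0553]
pointer_tip 0.96 [0.5254 0.1443 0.0817]
long_mark 0.77 [0.5509 0.0934 0.056 ]
start_top 0.63 [ 0.5372 -0.0277  0.0763]
```

View pics/wrist3z.png

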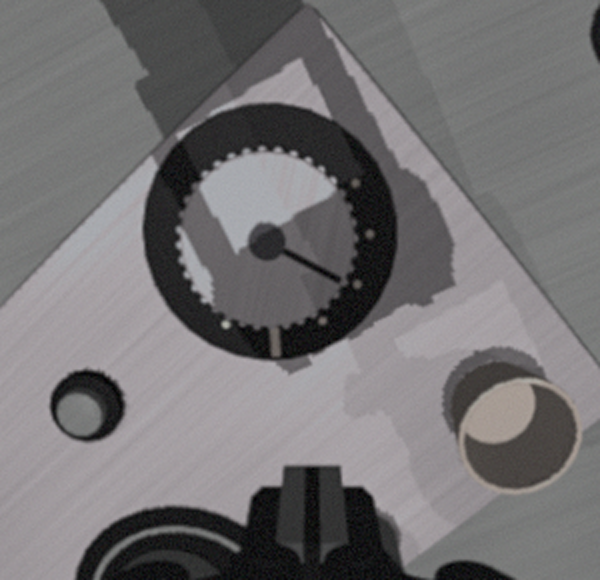

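The zoomed view shows the dial hub at (267,241), the pointer tip at (340,280) and the long mark at (276,341). The pointer is on the third dot and the long mark is the fifth, so it needs two clicks. The jug and cup are well clear.

Run:
```python
from h import *
T=np.load('T3.npy')
f=lambda a,b,z:watz(T,100+a/2,b/2,z)
c=f(267,241,.084);p=f(340,280,.084);m=f(276,341,.060);s=f(79,413,.078);s2=f(88,405,.058)
ang=lambda a:np.degrees(np.arctan2(*(a-c)[:2][::-1]))
print(c,p,m,s,s2,ang(p),ang(m),np.linalg.norm(p-c),np.linalg.norm((m-c)[:2]))
for d in [(355,183),(370,234),(357,284),(322,320),(226,324)]: print(ang(f(*d,.06)).round(1))
# scene/side views
import sys
for n in("scene","side"):
    cv2.imwrite(f'pics/{n}z.png',cv2.resize(cv2.imread(f'pics/{n}1.png')[120:230,170:290],None,fx=5,fy=5,interpolation=cv2.INTER_CUBIC))
# triangulate hub with wrist2 px (229,229)
T2=np.load('T2.npy')
for z in(.08,.084,.088): print(z,watz(T2,229.5,230,z),f(267,241,z))
```

```text
[0.49468121 0.11696965 0.084     ] [0.52971364 0.14315417 0.084     ] [0.5503533  0.09378648 0.06      ] [ 0.53652533 -0.02637036  0.078     ] [ 0.53795967 -0.02858637  0.058     ] 36.77578246266822 -22.607992991844494 0.04373672173091229 0.06030622861415901
96.7
66.5
36.5
6.6
-52.8
0.08 [0.49785453 0.11303424 0.08      ] [0.49492598 0.11656181 0.08      ]
0.084 [0.49633487 0.11412657 0.084     ] [0.49468121 0.11696965 0.084     ]
0.088 [0.4948152  0.11521889 0.088     ] [0.49443644 0.11737748 0.088     ]
```

View pics/sidez.png

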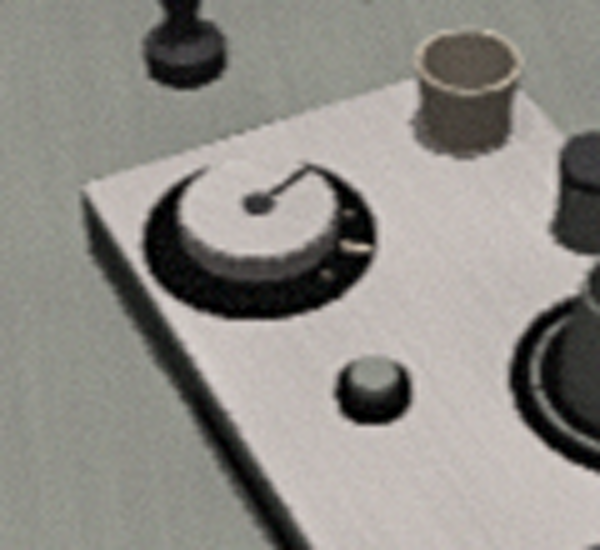

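The measurements agree: dial centre is (0.495, 0.1165), pointer at 36.5° and long mark at -23°. I'll press at 70° on a 32 mm radius and sweep clockwise. First I'll go above that point.

{"name": "send_rows", "arguments": {"motion": [[[-1.5,1,-1,0,0,0],[-2,1.5,-2.5,0,0,0],[0,0,-3,0,0,0],[0,0,-3,0,0,0],[0,0,-2.5,0,0,0],[0,0,-1.5,0,0,0],[0,0,-1,0,0,0],[0,0,0,0,0,0],[0,0,0,0,0,0]]]}}

```text
time: 3.45
tool_pos: [0.5055, 0.1461, 0.107]
tool_rot: [0.69, 0.154, 0.69, -0.154]
contact_force: [0.2, -0.0, 0.4]
gripper_width: 0.002
```

{"name": "send_rows", "arguments": {"motion": [[[0,0,-0.3,0,0,0],[0,0,-0.3,0,0,0],[0,0,-0.3,0,0,0],[0,0,-0.2,0,0,0],[0,0,-0.1,0,0,0],[0,0,0,0,0,0],[0,0,0,0,0,0]]]}}

```text
time: 4.03
tool_pos: [0.5055, 0.1457, 0.0945]
tool_rot: [0.69, 0.154, 0.69, -0.154]
contact_force: [0.4, -0.2, 0.1]
gripper_width: -0.003
```

{"name": "send_rows", "arguments": {"motion": [[[0,0,-0.3,0,0,0],[0,0,-0.3,0,0,0],[0,0,-0.2,0,0,0],[0,0,-0.1,0,0,0],[0,0,0,0,0,0]]]}}

```text
time: 4.45
tool_pos: [0.5052, 0.1457, 0.085]
tool_rot: [0.69, 0.154, 0.69, -0.154]
contact_force: [-0.6, 0.3, -0.2]
gripper_width: -0.002
```

{"name": "send_rows", "arguments": {"motion": [[[0,0,-0.1,0,0,0],[0,0,0,0,0,0],[0,0,0,0,0,0]]]}}

```text
time: 4.7
tool_pos: [0.5056, 0.1458, 0.0845]
tool_rot: [0.69, 0.154, 0.69, -0.154]
contact_force: [-0.3, 0.2, -0.1]
gripper_width: -0.001
```

{"name": "send_rows", "arguments": {"motion": [[[0,0,-0.1,0,0,0],[0,0,0,0,0,0],[0,0,0,0,0,0]]]}}

```text
time: 4.95
tool_pos: [0.5055, 0.1458, 0.0835]
tool_rot: [0.69, 0.154, 0.69, -0.154]
contact_force: [0.1, 0.2, -0.0]
gripper_width: -0.006
```

{"name": "send_rows", "arguments": {"motion": [[[0,0,-0.05,0,0,0],[0,0,0,0,0,0],[0,0,0,0,0,0]]]}}

```text
time: 5.2
tool_pos: [0.5055, 0.1458, 0.083]
tool_rot: [0.69, 0.154, 0.69, -0.154]
contact_force: [0.7, -0.1, -0.4]
gripper_width: -0.001
```

{"name": "send_rows", "arguments": {"motion": [[[0,0,-0.1,0,0,0],[0,0,0,0,0,0],[0,0,0,0,0,0]]]}}

```text
time: 5.45
tool_pos: [0.5055, 0.1458, 0.0819]
tool_rot: [0.69, 0.154, 0.69, -0.154]
contact_force: [0.3, 0.6, 0.6]
gripper_width: -0.003
```

{"name": "send_rows", "arguments": {"motion": [[[0,0,-0.05,0,0,0],[0,0,0,0,0,0],[0,0,0,0,0,0]]]}}

```text
time: 5.7
tool_pos: [0.5055, 0.1458, 0.0815]
tool_rot: [0.69, 0.154, 0.69, -0.154]
contact_force: [0.3, -0.5, -0.1]
gripper_width: -0.001
```

I'm 2.5 mm below the nominal top with no force, so I'll look before going on.

Run:
```python
from h import *
for n in("side","wrist"):
    im=snap(n,n+"4")
    sl=(slice(120,230),slice(170,290)) if n=="side" else (slice(60,384),slice(60,420))
    k=5 if n=="side" else 1.6
    cv2.imwrite(f'pics/{n}4z.png',cv2.resize(im[sl][:,:,::-1],None,fx=k,fy=k,interpolation=cv2.INTER_CUBIC))
```

```text
(no output)
```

View pics/side4z.png

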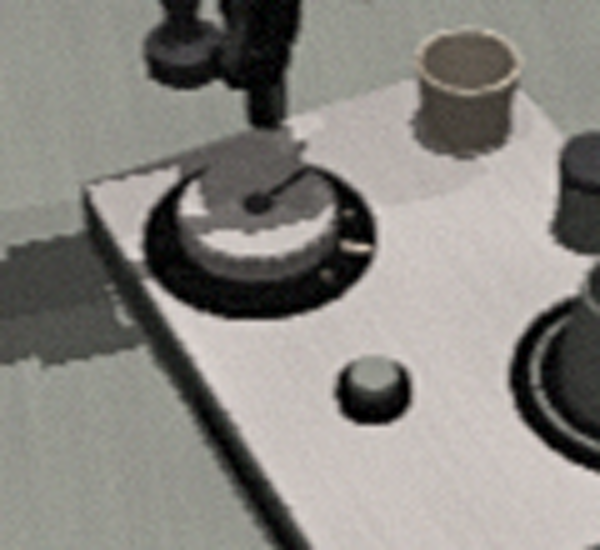

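View pics/wrist4z.png

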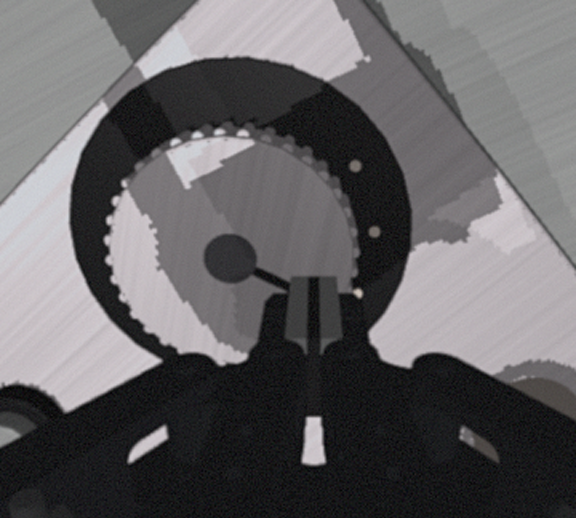

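```bash
cat >> h.py <<'E'
def proj(n,P,T=None):
    c=manip.calibration(n); T=np.array(c["cam_to_world"]) if T is None else T
    q=np.linalg.inv(T)@np.r_[P,1]; 
    return cv2.projectPoints(np.array([[q[0],-q[1],-q[2]]]),np.zeros(3),np.zeros(3),np.array(c["mtx"]),np.array([c["k1"],0,0,0.]))[0].ravel().round(1)
E
python3 - <<'E'
from h import *
t=manip.state()["tool_pos"]; print(manip.state()["joint_pos"],t)
for z in(0,.01,.02): print("side",(proj("side",t+[0,0,z])-[170,120])*5, "wrist",proj("wrist",t+[0,0,z],wT()))
for n in("side",): 
  for p in [(.4945,.1165,.084),(.5264,.1405,.084),(.5503,.0938,.06),(.5375,-.0265,.078),(0.5055,.1458,.084)]: print((proj(n,np.array(p))-[170,120])*5)
print(wT()[:3,3], t)
for q in("dial_top","pointer_tip"):
    for r in manip.landmark_of(q,"wrist")[:1]: print(q,round(r["confidence"],2),(wT()@np.r_[r["centre"],1])[:3].round(4))
E
```

```text
[ 1.39266287e-01 -8.97187397e-02  1.94292376e+00 -9.95090315e-06
  1.28842185e+00 -9.92752260e-01] [0.50551301 0.14578196 0.0815153 ]
side [265.5 172.5] wrist [256.3 215.7]
side [264.5 160. ] wrist [256.3 222.3]
side [264. 147.] wrist [256.3 229.6]
[254.5 202.5]
[300.  170.5]
[353.5 245. ]
[371.  368.5]
[265.  169.5]
[0.43784908 0.17698041 0.26444003] [0.50551301 0.14578196 0.0815153 ]
dial_top 0.81 [0.4937 0.1141 0.0881]
pointer_tip 0.69 [0.5229 0.1418 0.0833]
```

Run:
```python
import cv2,numpy as np
from h import *
im=cv2.imread('pics/side4.png')[95:175,185:265]
im=np.clip((im.astype(float)/255)**.6*255,0,255).astype('uint8')
cv2.imwrite('pics/side4zz.png',cv2.resize(im,None,fx=7,fy=7,interpolation=cv2.INTER_NEAREST))
im=cv2.imread('pics/wrist3.png')[190:384,130:390]
im=np.clip((im.astype(float)/255)**.5*255,0,255).astype('uint8')
cv2.imwrite('pics/wrist3zz.png',cv2.resize(im,None,fx=3,fy=3,interpolation=cv2.INTER_NEAREST))
c=manip.calibration("wrist");H=np.array(c["hand_eye"])
for x in(0,-.01,-.02,-.03,-.04):
  for z in(-.011,.011): print(x,z,proj("wrist",np.array([x,0,z]),H),proj("wrist",np.array([x,.007,z]),H))
```

```text
0 -0.011 [256.3 198.3] [268.2 198.3]
0 0.011 [256.2 232.4] [267.7 232.4]
-0.01 -0.011 [256.3 204.1] [268.8 204.1]
-0.01 0.011 [256.3 239.8] [268.3 239.8]
-0.02 -0.011 [256.4 210.7] [269.6 210.7]
-0.02 0.011 [256.3 247.9] [269.  247.9]
-0.03 -0.011 [256.4 217.9] [270.4 217.9]
-0.03 0.011 [256.4 256.9] [269.8 256.9]
-0.04 -0.011 [256.5 226.1] [271.3 226.1]
-0.04 0.011 [256.4 266.9] [270.6 266.9]
```

View pics/side4zz.png

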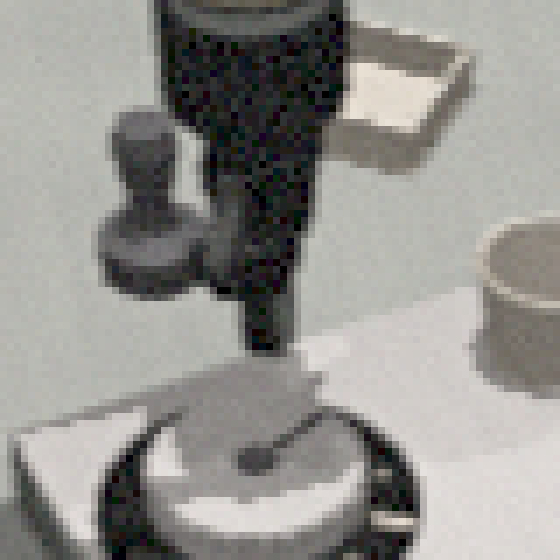

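View pics/wrist3zz.png

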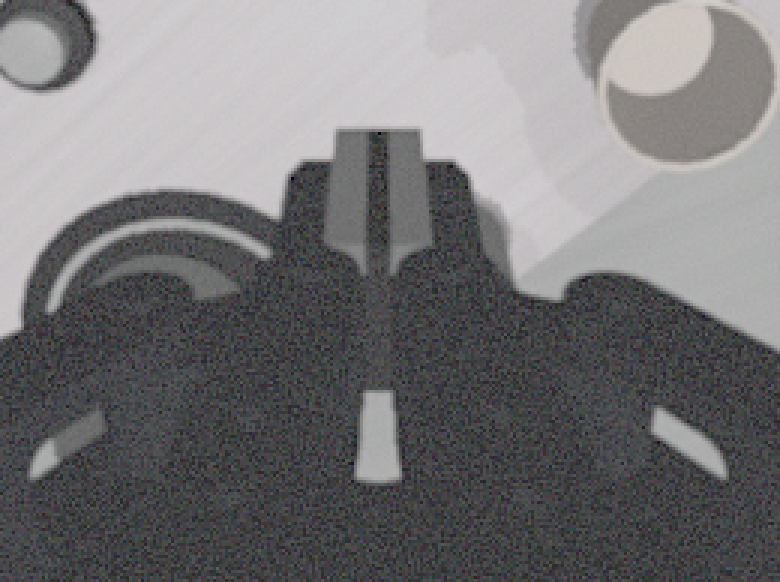

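Run:
```python
from h import *
T=wT(); a=T[:3,3]; b=watz(T,256,233,0.08)-a; o,d=ray("side",223.3,145.7)
A=np.c_[b,-d]; s=np.linalg.lstsq(A,o-a,rcond=None)[0]; p1=a+b*s[0];p2=o+d*s[1]; print(p1,p2,np.linalg.norm(p1-p2))
t=manip.state(); q=t["tool_rot"]; Rm=R.from_quat(np.r_[q[1:],q[0]]).as_matrix()
print("tool frame",Rm.T@(p1-t["tool_pos"]),Rm.T@(p2-t["tool_pos"]), "side cam at",o)
# check of side camera vs wrist on hub: raw side hub
o,d=ray("side",170+257/5,120+203/5);print(o+d*(.084-o[2])/d[2])
n="scene"; snap(n,"scene4"); 
cv2.imwrite('pics/scene4z.png',cv2.resize(cv2.imread('pics/scene4.png')[120:210,210:310],None,fx=6,fy=6,interpolation=cv2.INTER_CUBIC))
print((proj(n,t["tool_pos"])-[210,120])*6)
```

```text
[0.50278325 0.1468189  0.11200153] [0.50796679 0.14782158 0.11401096] 0.005649099755868995
tool frame [-0.03049229 -0.0002038  -0.00293755] [-0.03250181  0.00290621  0.00132883] side cam at [ 0.39663259 -0.74253502  0.84548701]
[0.49586665 0.11596873 0.084     ]
[378.  247.8]
```

View pics/scene4z.png

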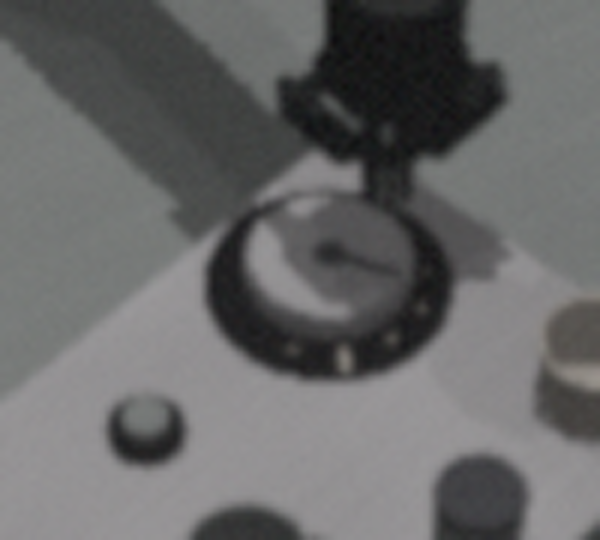

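Side and wrist rays put the real fingertip at z≈0.112, about 30 mm short of the reported TCP. So the tip is still above the dial, with contact expected near a TCP z of 0.053. I'll go down carefully, watching the force.

{"name": "send_rows", "arguments": {"motion": [[[0,0,-0.5,0,0,0],[0,0,-0.5,0,0,0],[0,0,-0.4,0,0,0],[0,0,-0.3,0,0,0],[0,0,-0.2,0,0,0],[0,0,0,0,0,0],[0,0,0,0,0,0]]]}}

```text
time: 6.53
tool_pos: [0.5055, 0.1458, 0.0623]
tool_rot: [0.69, 0.154, 0.69, -0.154]
contact_force: [0.3, -0.4, -0.3]
gripper_width: -0.001
```

{"name": "send_rows", "arguments": {"motion": [[[0,0,-0.15,0,0,0],[0,0,-0.1,0,0,0],[0,0,-0.1,0,0,0],[0,0,0,0,0,0],[0,0,0,0,0,0]]]}}

```text
time: 6.95
tool_pos: [0.5055, 0.1458, 0.059]
tool_rot: [0.69, 0.154, 0.69, -0.154]
contact_force: [-0.4, -0.3, 0.5]
gripper_width: -0.001
```

{"name": "send_rows", "arguments": {"motion": [[[0,0,-0.1,0,0,0],[0,0,0,0,0,0],[0,0,0,0,0,0]]]}}

```text
time: 7.2
tool_pos: [0.5055, 0.1458, 0.058]
tool_rot: [0.69, 0.154, 0.69, -0.154]
contact_force: [-0.2, 0.4, -0.3]
gripper_width: -0.001
```

{"name": "send_rows", "arguments": {"motion": [[[0,0,-0.1,0,0,0],[0,0,0,0,0,0],[0,0,0,0,0,0]]]}}

```text
time: 7.45
tool_pos: [0.5054, 0.1458, 0.0569]
tool_rot: [0.69, 0.154, 0.69, -0.154]
contact_force: [-0.1, -0.5, -0.5]
gripper_width: 0.002
```

{"name": "send_rows", "arguments": {"motion": [[[0,0,-0.1,0,0,0],[0,0,0,0,0,0],[0,0,0,0,0,0]]]}}

```text
time: 7.7
tool_pos: [0.5055, 0.1458, 0.0559]
tool_rot: [0.69, 0.154, 0.69, -0.154]
contact_force: [-0.2, 0.1, 0.6]
gripper_width: -0.0
```

{"name": "send_rows", "arguments": {"motion": [[[0,0,-0.1,0,0,0],[0,0,0,0,0,0],[0,0,0,0,0,0]]]}}

```text
time: 7.95
tool_pos: [0.5054, 0.1458, 0.0549]
tool_rot: [0.69, 0.154, 0.69, -0.154]
contact_force: [0.2, -0.2, 0.7]
gripper_width: -0.001
```

{"name": "send_rows", "arguments": {"motion": [[[0,0,-0.05,0,0,0],[0,0,0,0,0,0],[0,0,0,0,0,0]]]}}

```text
time: 8.2
tool_pos: [0.5055, 0.1458, 0.0545]
tool_rot: [0.69, 0.154, 0.69, -0.154]
contact_force: [-1.0, 0.5, -0.2]
gripper_width: 0.002
```

{"name": "send_rows", "arguments": {"motion": [[[0,0,-0.1,0,0,0],[0,0,0,0,0,0],[0,0,0,0,0,0]]]}}

```text
time: 8.45
tool_pos: [0.5055, 0.1458, 0.0534]
tool_rot: [0.69, 0.154, 0.69, -0.154]
contact_force: [-0.3, -0.4, 0.2]
gripper_width: -0.005
```

{"name": "send_rows", "arguments": {"motion": [[[0,0,-0.05,0,0,0],[0,0,0,0,0,0],[0,0,0,0,0,0]]]}}

```text
time: 8.7
tool_pos: [0.5055, 0.1458, 0.0529]
tool_rot: [0.69, 0.154, 0.69, -0.154]
contact_force: [-0.1, 0.0, -0.2]
gripper_width: 0.0
```

Run:
```python
from h import *
im=snap("side","side5"); T=wT(); im2=snap("wrist","wrist5")
a=cv2.resize(im[95:175,185:265,::-1],(560,560),interpolation=cv2.INTER_CUBIC); cv2.imwrite('pics/side5z.png',a)
```

```text
(no output)
```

View pics/side5z.png

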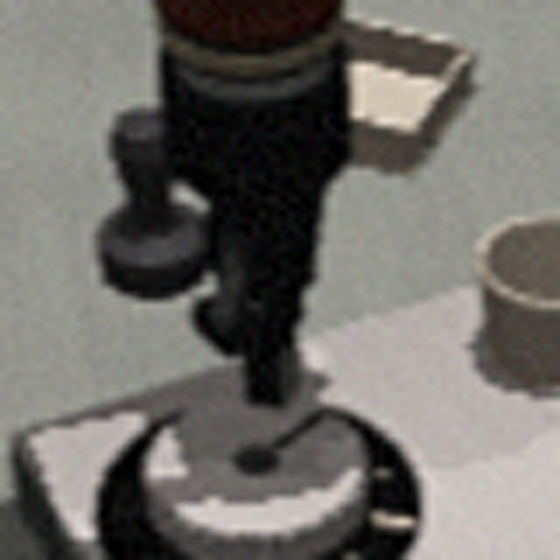

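View pics/wrist5.png

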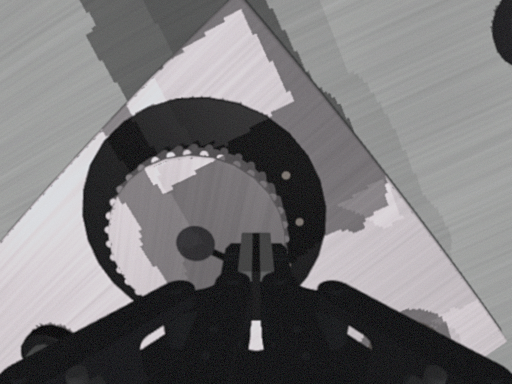

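In the side view the tip, near (223,152), is still about 5 mm above the dial top. I'll keep going down.

{"name": "send_rows", "arguments": {"motion": [[[0,0,-0.1,0,0,0],[0,0,-0.1,0,0,0],[0,0,0,0,0,0]]]}}

```text
time: 9.05
tool_pos: [0.5053, 0.1457, 0.0507]
tool_rot: [0.69, 0.154, 0.69, -0.154]
contact_force: [0.1, -0.6, 0.4]
gripper_width: -0.002
```

{"name": "send_rows", "arguments": {"motion": [[[0,0,-0.1,0,0,0],[0,0,0,0,0,0]]]}}

```text
time: 9.22
tool_pos: [0.5054, 0.1457, 0.0498]
tool_rot: [0.69, 0.154, 0.69, -0.154]
contact_force: [-0.7, -0.9, 0.4]
gripper_width: 0.0
```

{"name": "send_rows", "arguments": {"motion": [[[0,0,-0.05,0,0,0],[0,0,0,0,0,0]]]}}

```text
time: 9.38
tool_pos: [0.5055, 0.1458, 0.0494]
tool_rot: [0.69, 0.154, 0.69, -0.154]
contact_force: [-0.6, 0.0, -0.6]
gripper_width: 0.001
```

{"name": "send_rows", "arguments": {"motion": [[[0,0,-0.05,0,0,0],[0,0,0,0,0,0]]]}}

```text
time: 9.55
tool_pos: [0.5055, 0.1458, 0.0489]
tool_rot: [0.69, 0.154, 0.69, -0.154]
contact_force: [0.5, -0.2, 0.3]
gripper_width: 0.002
```

{"name": "send_rows", "arguments": {"motion": [[[0,0,-0.05,0,0,0],[0,0,0,0,0,0]]]}}

```text
time: 9.72
tool_pos: [0.5055, 0.1457, 0.0484]
tool_rot: [0.69, 0.154, 0.69, -0.154]
contact_force: [-0.2, 0.2, 0.2]
gripper_width: 0.004
```

{"name": "send_rows", "arguments": {"motion": [[[0,0,-0.1,0,0,0],[0,0,0,0,0,0]]]}}

```text
time: 9.88
tool_pos: [0.5054, 0.1458, 0.0473]
tool_rot: [0.69, 0.154, 0.69, -0.154]
contact_force: [0.2, -0.1, 0.9]
gripper_width: 0.0
```

{"name": "send_rows", "arguments": {"motion": [[[0,0,-0.1,0,0,0],[0,0,0,0,0,0]]]}}

```text
time: 10.05
tool_pos: [0.5054, 0.1457, 0.0463]
tool_rot: [0.69, 0.154, 0.69, -0.154]
contact_force: [1.0, -0.2, -0.5]
gripper_width: -0.003
```

{"name": "send_rows", "arguments": {"motion": [[[0,0,-0.1,0,0,0],[0,0,0,0,0,0]]]}}

```text
time: 10.22
tool_pos: [0.5054, 0.1457, 0.0453]
tool_rot: [0.69, 0.154, 0.69, -0.154]
contact_force: [0.9, -0.2, 0.7]
gripper_width: -0.003
```

Run:
```python
from h import *
im=snap("side","side6"); im3=snap("scene","scene6")
a=cv2.resize(im[120:180,190:260,::-1],None,fx=8,fy=8,interpolation=cv2.INTER_CUBIC); cv2.imwrite('pics/side6z.png',a)
a=cv2.resize(im3[120:190,240:310,::-1],None,fx=8,fy=8,interpolation=cv2.INTER_CUBIC); cv2.imwrite('pics/scene6z.png',a)
```

```text
(no output)
```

View pics/side6z.png

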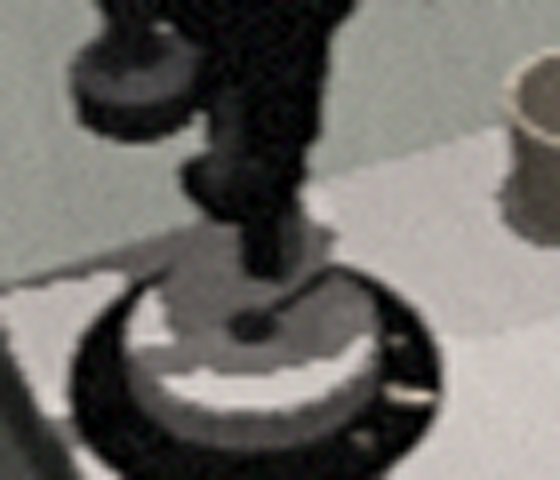

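View pics/scene6z.png

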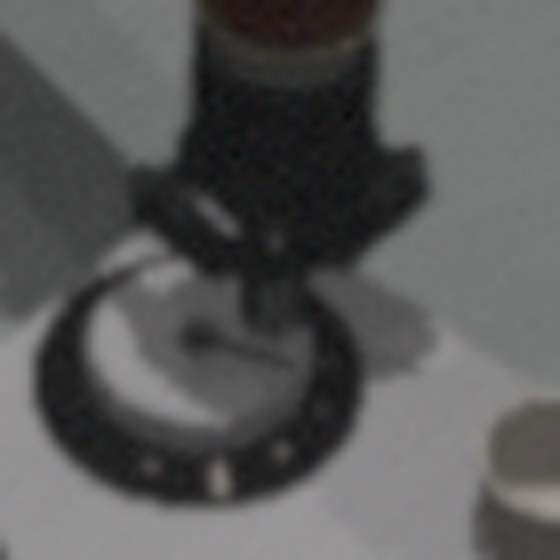

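The tip now overlaps the dial top in both views and is a few mm above it at most. I'll continue.

{"name": "send_rows", "arguments": {"motion": [[[0,0,-0.05,0,0,0],[0,0,-0.05,0,0,0]]]}}

```text
time: 10.48
tool_pos: [0.5056, 0.1458, 0.0445]
tool_rot: [0.69, 0.154, 0.69, -0.154]
contact_force: [0.7, -0.3, -0.0]
gripper_width: 0.003
```

{"name": "send_rows", "arguments": {"motion": [[[0,0,-0.05,0,0,0],[0,0,-0.05,0,0,0]]]}}

```text
time: 10.65
tool_pos: [0.5057, 0.1458, 0.0442]
tool_rot: [0.69, 0.154, 0.69, -0.154]
contact_force: [-2.2, -1.4, 5.5]
gripper_width: 0.002
```

{"name": "send_rows", "arguments": {"motion": [[[0,0,-0.05,0,0,0],[0,0,-0.05,0,0,0]]]}}

```text
time: 10.82
tool_pos: [0.5062, 0.1457, 0.0441]
tool_rot: [0.691, 0.154, 0.69, -0.154]
contact_force: [-3.3, -0.9, 9.3]
gripper_width: -0.0
```

Contact came at TCP z 0.0442 with about 9 N, so the fingertip is 40 mm short of the TCP. Now the first click: 35° clockwise along the arc, turning the tool with it.

{"name": "send_rows", "arguments": {"motion": [[[0,0,-0.05,0,0,0],[0.26,-0.11,0,0,0,-0.087],[0.25,-0.13,0,0,0,-0.087],[0.23,-0.15,0,0,0,-0.087],[0.22,-0.17,0,0,0,-0.087]]]}}

```text
time: 11.23
tool_pos: [0.5159, 0.1393, 0.044]
tool_rot: [0.653, 0.272, 0.652, -0.273]
contact_force: [-5.0, -5.1, 10.1]
gripper_width: -0.004
```

{"name": "send_rows", "arguments": {"motion": [[[0.2,-0.19,0,0,0,-0.087],[0.19,-0.21,0,0,0,-0.087],[0.17,-0.22,0,0,0,-0.087],[0,0,0,0,0,0]]]}}

```text
time: 11.57
tool_pos: [0.521, 0.133, 0.044]
tool_rot: [0.612, 0.354, 0.612, -0.355]
contact_force: [-6.8, -4.0, 12.4]
gripper_width: -0.003
```

Run:
```python
from h import *
im=snap("side","side7"); im2=snap("wrist","wrist7")
a=cv2.resize(im[120:180,190:260,::-1],None,fx=6,fy=6,interpolation=cv2.INTER_CUBIC); cv2.imwrite('pics/side7z.png',a)
```

```text
(no output)
```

View pics/side7z.png

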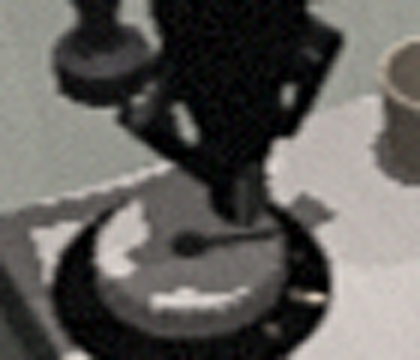

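View pics/wrist7.png

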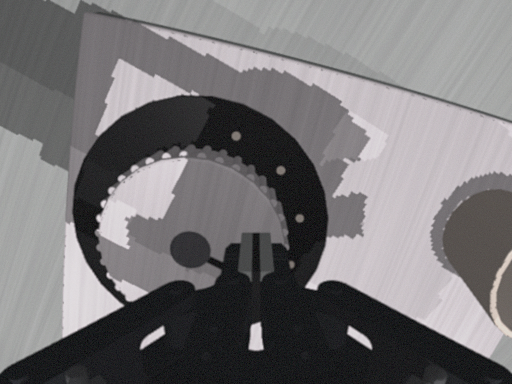

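The dial followed, with the pointer now near the fourth dot. Second click: another 25°.

{"name": "send_rows", "arguments": {"motion": [[[0.14,-0.24,0,0,0,-0.087],[0.12,-0.25,0,0,0,-0.087],[0.1,-0.26,0,0,0,-0.087],[0.07,-0.27,0,0,0,-0.087],[0.05,-0.28,0,0,0,-0.087],[0,0,0,0,0,0]]]}}

```text
time: 12.17
tool_pos: [0.5254, 0.1207, 0.044]
tool_rot: [0.52, 0.478, 0.521, -0.479]
contact_force: [-7.4, -0.7, 11.7]
gripper_width: 0.001
```

Run:
```python
from h import *
im=snap("side","side8"); print(manip.state()["contact_force"])
a=cv2.resize(im[120:180,190:260,::-1],None,fx=6,fy=6,interpolation=cv2.INTER_CUBIC); cv2.imwrite('pics/side8z.png',a)
o,d=ray("side",190+187/6,120+243/6);
for f,(hu,hv),(tu,tv) in[("7",(187,243),(275,233))]:
    h=atz("side",190+hu/6,120+hv/6,.084);t=atz("side",190+tu/6,120+tv/6,.084);print(h,t,np.degrees(np.arctan2(*(t-h)[:2][::-1])))
```

```text
[-7.36505644 -1.07649565 12.26159659]
[0.49524962 0.1165512  0.084     ] [0.53984489 0.11552911 0.084     ] -1.3129516162899026
```

View pics/side8z.png

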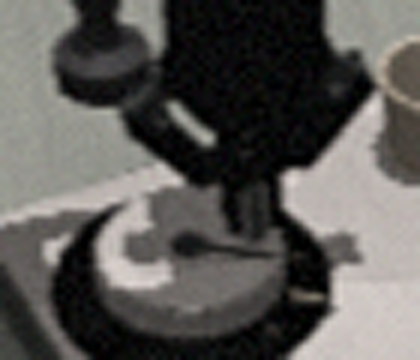

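{"name": "send_rows", "arguments": {"motion": [[[0,0,0.2,0,0,0],[0,0,0.5,0,0,0],[0,0,1.5,0,0,0],[0,0,2.5,0,0,0],[0,-1,3,0,0,0],[0.2,-2,3,0,0,0],[0.3,-2,2,0,0,0],[0.3,-1,1,0,0,0],[0,0,0,0,0,0],[0,0,0,0,0,0]]]}}

```text
time: 13.05
tool_pos: [0.5334, 0.061, 0.1784]
tool_rot: [0.521, 0.478, 0.522, -0.478]
contact_force: [0.2, -0.1, -0.2]
gripper_width: 0.004
```

Run:
```python
from h import *
T=wT(); np.save('T9.npy',T); im=snap("wrist","wrist9")
for q in("dial_top","pointer_tip","long_mark","start_top"):
    for r in manip.landmark_of(q,"wrist")[:2]: print(q,round(r["confidence"],2),(T@np.r_[r["centre"],1])[:3].round(4))
cv2.imwrite('pics/wrist9z.png',cv2.resize(im[:,:,::-1],None,fx=1.5,fy=1.5,interpolation=cv2.INTER_CUBIC))
```

```text
dial_top 0.62 [0.4939 0.1131 0.0863]
long_mark 0.9 [0.5512 0.0934 0.0578]
start_top 0.29 [0.6426 0.1935 0.0564]
```

View pics/wrist9z.png

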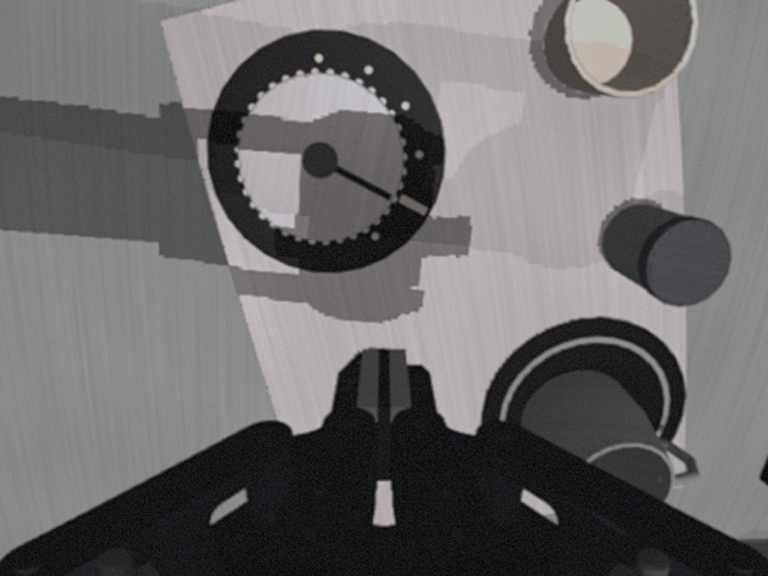

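The pointer line (hub (319,160), tip (391,196)) now points straight along the long bar at (413,205). Next is the start button at (0.5375, -0.0265), with contact expected at a TCP z of about 0.038.

{"name": "send_rows", "arguments": {"motion": [[[0,-1.5,0,0,0,0],[0.2,-2.5,0,0,0,0],[0.2,-2.5,0,0,0,0],[0,-1.75,0,0,0,0],[0,-0.5,-1,0,0,0],[0,0,-2.5,0,0,0],[0,0,-3,0,0,0],[0,0,-2.5,0,0,0],[0,0,-1.5,0,0,0],[0,0,-0.8,0,0,0],[0,0,-0.5,0,0,0],[0,0,0,0,0,0]]]}}

```text
time: 14.3
tool_pos: [0.5367, -0.0258, 0.0596]
tool_rot: [0.521, 0.477, 0.522, -0.478]
contact_force: [0.2, -0.7, -0.6]
gripper_width: 0.002
```

Run:
```python
from h import *
im=snap("side","side10"); im3=snap("scene","scene10")
a=cv2.resize(im[150:220,210:280,::-1],None,fx=6,fy=6,interpolation=cv2.INTER_CUBIC)
b=cv2.resize(im3[150:220,200:256,::-1],(336,420),interpolation=cv2.INTER_CUBIC); cv2.imwrite('pics/b10.png',np.hstack([a,b]))
```

```text
(no output)
```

View pics/b10.png

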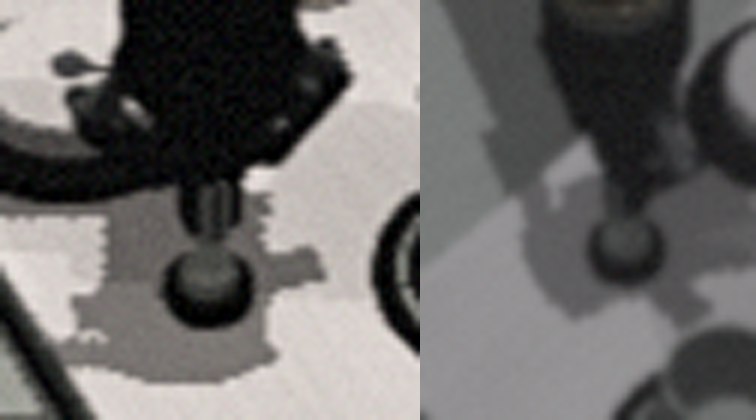

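The tip is lined up above the button in both views. I'll lower onto it.

{"name": "send_rows", "arguments": {"motion": [[[0,0,-0.5,0,0,0],[0,0,-0.6,0,0,0],[0,0,-0.4,0,0,0],[0,0,-0.2,0,0,0],[0,0,-0.2,0,0,0],[0,0,-0.1,0,0,0],[0,0,0,0,0,0]]]}}

```text
time: 14.98
tool_pos: [0.5373, -0.0265, 0.0407]
tool_rot: [0.521, 0.477, 0.522, -0.478]
contact_force: [-0.6, 0.2, 0.8]
gripper_width: -0.001
```

{"name": "send_rows", "arguments": {"motion": [[[0,0,-0.1,0,0,0],[0,0,-0.1,0,0,0],[0,0,0,0,0,0]]]}}

```text
time: 15.23
tool_pos: [0.5375, -0.0265, 0.0389]
tool_rot: [0.521, 0.478, 0.522, -0.478]
contact_force: [-0.1, -1.1, 0.2]
gripper_width: 0.0
```

{"name": "send_rows", "arguments": {"motion": [[[0,0,-0.1,0,0,0],[0,0,-0.1,0,0,0],[0,0,0,0,0,0]]]}}

```text
time: 15.48
tool_pos: [0.5377, -0.0266, 0.0372]
tool_rot: [0.522, 0.478, 0.521, -0.477]
contact_force: [-0.0, -0.3, 2.4]
gripper_width: 0.0
```

Contact came at about 0.038, as predicted. I'll press on through the 6 mm of travel.

{"name": "send_rows", "arguments": {"motion": [[[0,0,-0.1,0,0,0],[0,0,-0.1,0,0,0],[0,0,-0.1,0,0,0],[0,0,-0.1,0,0,0],[0,0,0,0,0,0]]]}}

```text
time: 15.9
tool_pos: [0.5378, -0.0265, 0.0332]
tool_rot: [0.522, 0.478, 0.521, -0.477]
contact_force: [-0.6, 0.5, 3.9]
gripper_width: 0.0
```

{"name": "send_rows", "arguments": {"motion": [[[0,0,-0.1,0,0,0],[0,0,-0.1,0,0,0],[0,0,0,0,0,0]]]}}

```text
time: 16.15
tool_pos: [0.5378, -0.0266, 0.0322]
tool_rot: [0.522, 0.477, 0.522, -0.478]
contact_force: [-2.5, 1.0, 9.2]
gripper_width: 0.001
```

{"name": "send_rows", "arguments": {"motion": [[[0,0,-0.1,0,0,0],[0,0,0,0,0,0]]]}}

```text
time: 16.32
tool_pos: [0.5379, -0.0266, 0.0321]
tool_rot: [0.521, 0.477, 0.522, -0.478]
contact_force: [-5.4, 2.1, 13.3]
gripper_width: 0.0
```

It's bottomed out: the tool stopped at 0.0321 while the force rose to 13 N. I'll release straight up.

{"name": "send_rows", "arguments": {"motion": [[[0,0,0,0,0,0],[0,0,0,0,0,0],[0,0,0.3,0,0,0],[0,0,0.4,0,0,0],[0,0,0.8,0,0,0],[0,0,2,0,0,0],[0,0,3,0,0,0],[0,0,3,0,0,0],[0,0,3,0,0,0],[0,-1,2,0,0,0],[0,0,1,0,0,0],[0,0,0,0,0,0]]]}}

```text
time: 17.32
tool_pos: [0.5389, -0.0369, 0.1878]
tool_rot: [0.523, 0.479, 0.52, -0.477]
contact_force: [-0.4, 0.3, 0.8]
gripper_width: 0.001
```

{"name": "send_rows", "arguments": {"motion": [[[0,2.5,0.5,0,0,0],[0,3.5,0.5,0,0,0],[0,3,0.5,0,0,0],[0,1,0,0,0,0],[0,0,0,0,0,0],[0,0,0,0,0,0]]]}}

```text
time: 17.82
tool_pos: [0.5365, 0.0635, 0.1979]
tool_rot: [0.521, 0.476, 0.522, -0.478]
contact_force: [0.1, -0.3, 0.0]
gripper_width: 0.004
```

Run:
```python
from h import *
T=wT(); im=snap("wrist","wrist11"); im2=snap("side","side11")
print(manip.state()["contact_force"])
cv2.imwrite('pics/w11.png',np.hstack([cv2.resize(im[0:240,110:350,::-1],(400,400)),cv2.resize(im2[120:240,170:290,::-1],(400,400),interpolation=cv2.INTER_CUBIC)]))
for r in manip.landmark_of("start_top","side")[:1]: print(r["confidence"],w("side",r["centre"]).round(4))
cv2.imwrite('pics/side11f.png',im2[:,:,::-1])
```

```text
[-0.53781416  0.15072068  0.38410433]
0.73 [0.5335 0.0979 0.0839]
```

View pics/w11.png

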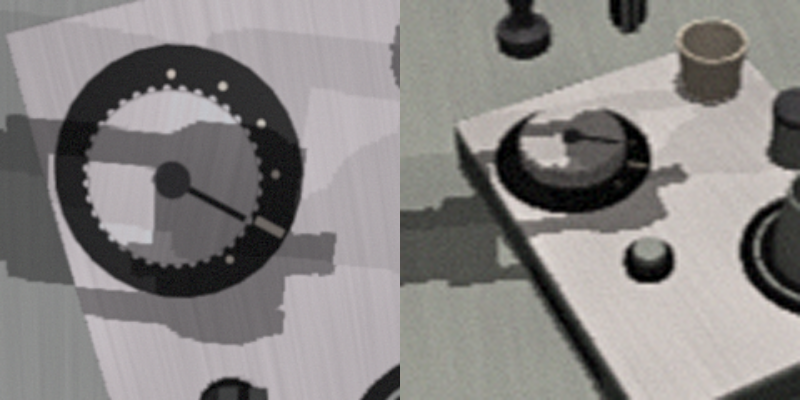

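The pointer is still on the long mark. The button's top is at the same side-image pixel as before the press, so it has come back up, and the robot touches nothing.

```bash
python3 -c "
from plant import manip
print(manip.job_done())"
```

```text
the job is handed in; nothing more can be done
None
```

The dial is set to the long mark, the start button has been pressed and released, and the job is handed in at about 18 s of the 48 s allowed.

- **Dial:** it started at the third notch (1.047). I pressed the shut fingertips on its top with about 10–12 N and turned it two clicks clockwise. Wrist views after lifting off, and again after the button press, show the pointer line straight along the long bar.
- **Button:** the tool met it at a TCP height of 0.038 and stopped at 0.032 while the force rose to 13 N. That matches the full 6 mm of travel. After release, its top is at the same side-image pixel as before the press, so it is back up.
- **Everything else:** I saw no sign that any loose object was touched. The largest force I read was about 15 N, and the last contact reading was near zero.

**Checks that disagreed:**
- **Fingertip length:** the real fingertips end about 40 mm short of the reported TCP. I found this from two camera views when the expected contact didn't come, and then worked by force.
- **Missed detections:** the network did not report the pointer tip in the first view after turning, and it misplaced the start button in two late queries. I judged those from the pictures.

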